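Tip the carton into the scan field and press the scan key

ROBOT

A 6-joint arm with a two-finger parallel gripper is mounted at the origin on the work surface. World frame = base frame: x ahead of the robot, y to its left, z up, the work surface at z = 0. Lengths are in m, angles in degrees, forces in N, time in s.
With the tool pointing down it reaches from about 0.2 to 0.875 m from the base axis. Payload 3.4 kg.
Tool frame: the origin (TCP) lies midway between the tips of the shut fingers; the grasp point (between the pads) lies 19 mm behind it; z points along the fingers, y is the line along which they close (so a half turn about z gives the same grasp; the last joint's range is limited). The gripper opens to 94 mm and grips with 3 to 60 N. Pads are 16 mm wide; open, the fingers measure 119 mm over their backs; the gripper's body (75 mm by 177 mm) begins 78 mm behind the grasp point.
Start: joints at [-80.787, 15.808, 86.224, -0, 77.962, -6.933], TCP at [0.16, -0.552, 0.205] pointing down, gripper open.
Joint ranges: [-165.64, 165.64], [-43.16, 119.46], [12.63, 154.43], [-67.54, 247.53], [6.08, 155.33], [-154.97, 154.97]. Speed limits (degrees/s): [147.25, 147.25, 180, 180, 180, 180].

INTERFACE

Orientations are given as a 3x3 rotation matrix whose columns are the frame's x, y, z axes.
In Python, from cell import read_state, cams, ctrl gives the robot as it stands.
- The arm moves only by the tool step_arm, never from a script. Its arguments are lists of equal length, an entry for each row: "dp": the shift along the tool's x, y, z in mm, a list of three; "delta_rot": the turn, a rotation vector about the tool's x, y, z in rad, a list of three; "grip": the finger opening in mm, from 0 to 94. A call has 1 to 5 rows; each row shifts and turns the commanded pose from where the row before left it, along the tool's axes as they then stand; what a row does not reach is not made up. A row lasts 1/10 s, in which the tool goes at most 50 mm and 8.59 degrees, less where a joint would pass 70% of its speed; a pose out of reach is approached as far as the arm can. A call is refused whole if a number of a shift passes 50 or a number of a turn 0.15, either way. A call with a gripper value outside its range is refused whole. The fingers move at their own pace and stop on an object; the grip force is fixed at half the most. Time passes only in rows, so rows that do not move let the fingers close. It gives the time, the measured TCP pose, the force, the opening and the grip force at its end, in the units of the state.
- read_state(): the state, without advancing time (a new reading comes with each control period).
- cams.read_camera(name): name is "side" or "top" or "wrist"; returns a dict with "frame" (400x640x3 uint8, red, green, blue), "mtx" (3x3 intrinsics, pixels), "T" (4x4, takes a point from camera to world coordinates); the wrist camera has in their place "hand_eye" (4x4, takes a point from camera to tool coordinates, whose origin is the TCP and whose axes are the flange's). Camera axes: x right, y down, z forward; pixel columns grow to the right and rows downward; lengths in m; the calibration is good to about 2 mm. A picture is of the moment at which its call begins: read the wrist's pose just before it. There is no depth.
- ctrl.job_done(): hands the job in; it is judged then, once.
Trained networks look in the newest picture that a camera, given by its name, has taken for a name from the list of things; names that differ only in an ending like _2 or _b are one class to them, and where a whole thing is asked for, a point or a joint stands for the part that bears it (a point fixed in the world has none). Each returns a list of dicts, best first, with "score" (0 to 1); they miss things now and then, are a little off and sometimes report something else, mostly with a low value. They report only what shows in the picture. A call takes as long as a camera call. They do not tell look-alikes from the thing itself.
- cams.silhouettes(camera, query): "mask" (400x640 bool, what is visible of it).
- cams.place_of(camera, query): "location" ([x, y, z] in m, in the coordinates of the camera as it stood for that picture, good to about 4 mm: a listed point, or the origin of a listed thing).
The state is a dict: "clock": time; "joint_positions": joint angles; "joint_vel": joint speeds; "joint_torque": joint torques, N m; "tcp_pos": TCP position; "tcp_rot": TCP orientation; "contact_force": force on the tool from outside, world axes, zero at the start; "ft_torque": the same for the moment, N m; "width": finger opening in m; "grasp_force": force on a finger pad.
Only numpy, scipy, OpenCV 4.12 (cv2) and the standard library are available. Lean on these libraries where they do the work, as an engineer would, in place of code of your own. Each camera call takes 0.05 s, during which the arm holds its last target. There are 200 camera calls.

TASK

On the packing table a carton stands on end astride the near line of the taped scan field. Push it over with a fingertip, high up, so that it lands lying inside the tape outline with its bar-code label facing up; then press the round scan key fully down with a fingertip and let it go. Do not grip, lift or carry anything, and leave the white bottle and the small steel cup where they stand.

Things in the scene. Friction and masses are not known exactly. Their poses are not given: they have to be found in the camera images.
- carton: Cardboard carton, 50 mm deep (x) x 90 wide (y) x 160 tall (z), 0.15 to 0.31 kg, standing loose on its small end. Origin: centre of its underside. The -x face has a white bar-code label and faces the robot's side; +x points over the field, within 5 degrees of the field's x. Pushed high on the labelled face it tips over its lower +x edge and lies down along +x, its foot slipping under about 10 mm.
- carton_center (a point): Centre of the carton's volume, 80 mm above its underside.
- carton_bl (a point): Corner at the foot, +y side, of the carton's +x (unlabelled) face, which ends underneath: (25, 45, 0) mm in the carton's frame.
- carton_br (a point): Corner at the foot, -y side, of the same face: (25, -45, 0) mm.
- carton_tl (a point): Corner at the top, +y side, of the same face: (25, 45, 160) mm.
- carton_tr (a point): Corner at the top, -y side, of the same face: (25, -45, 160) mm.
- field: Scan field: rectangle marked on the table by black tape 8 mm wide, flush with the surface, 230 mm long (its x) x 160 mm wide (its y) inside the tape. Origin: its centre, on the surface. +x points away from the robot, up to 30 degrees to either side. The carton starts astride the middle of its near (-x) line, half its depth inside.
- key (a joint): Travel of the scan key, a round black spring push button 44 mm across on a round white housing (60 mm across, 12 mm tall) fixed to the table, 150 to 170 mm to the left or the right of the field's long middle line. 0 is up, 0.006 m is fully down; full travel takes about 4.5 N; it springs back when let go.
- key_top (a point): Centre of the key's flat upper face, 22 mm above the table when up; it goes down with the key. Press straight down here.
- spray: White bottle, 64 mm across and 190 mm tall, standing loose on the other side of the field from the key. Origin: centre of its underside. Bystander.
- gallipot: Small open stainless-steel cup, 70 mm across and 45 mm tall, standing loose beyond the field's far right corner. Origin: centre of its underside. Bystander.
- scanner: Grey bar-code scanner on a stand fixed to the table beyond the field's far left corner, about 90 x 80 mm on the table and 160 mm tall. Origin: centre of its underside. An obstacle only. (A fixed open metal basket, 55 mm tall, stands well to the left of the work, out of the way.)
Mind the look-alikes: they are no part of the job. Leave any blue or yellow look-alike of the carton alone.

How it is judged:
By the outcome, as a careful person would: the job done as asked, in the order asked, and still so for the second after the job is handed in, with the robot touching nothing.
It also fails if it takes over 48 s, if anything falls off the work surface, if the arm or the gripper's body presses on something with over 40 N, if the wrist force passes 120 N, or if a joint passes its speed limit or range.

## Working session

There is one attempt and no reset: what is moved stays moved. The work goes in short steps, Python scripts to look and compute and a tool call to move; the robot and the scene stay as the last step left them, time stands still between calls to the robot, and variables do not carry over. Pictures are saved under pics/ and viewed, at most 10 in all, crops included, and the job is handed in when it is done.

Besides the shell and the picture viewer there is one more tool, called as name(argument=value, ...) on one line, values as JSON. step_arm: Moves the arm, as the interface text tells. Its arguments: {"type":"object","properties":{"dp":{"type":"array"},"delta_rot":{"type":"array"},"grip":{"type":"array"}},"required":["dp","delta_rot","grip"]}

```bash
mkdir -p pics; cat > h.py <<'E'
import numpy as np,cv2
from cell import read_state,cams,ctrl
def look(c,names,save=None):
    s=read_state();r=cams.read_camera(c)
    if c=='wrist':
        W=np.eye(4);W[:3,:3]=s['tcp_rot'];W[:3,3]=s['tcp_pos'];T=W@np.array(r['hand_eye'])
    else:T=np.array(r['T'])
    if save:cv2.imwrite('pics/'+save,cv2.cvtColor(r['frame'],cv2.COLOR_RGB2BGR))
    for n in names:
        for d in cams.place_of(c,n)[:3]:
            p=T@np.r_[d['location'],1]; q=np.array(r['mtx'])@np.array(d['location']);q=q[:2]/q[2]
            print(c,n,round(d['score'],2),np.round(p[:3]*1000).astype(int),'px',q.astype(int))
    return r,T
E
python3 - <<'E'
from h import *
N=['carton','carton_center','carton_bl','carton_br','carton_tl','carton_tr','field','key_top','spray','gallipot','scanner']
look('top',N,'top.png');look('side',N,'side.png')
s=read_state();print(s['clock'],np.round(s['tcp_rot'],3),s['tcp_pos'])
E
```

```text
top carton 0.68 [337  -5   1] px [329 317]
top carton 0.66 [441 -95  -1] px [368 268]
top carton 0.62 [332 128   0] px [269 321]
top carton_center 0.97 [344  -4  81] px [330 315]
top carton_center 0.92 [443 -93  79] px [371 265]
top carton_center 0.73 [335 132  82] px [264 321]
top carton_bl 0.76 [462 -44   2] px [345 259]
top carton_bl 0.68 [371  34   1] px [311 301]
top carton_bl 0.57 [371  98  -4] px [283 302]
top carton_br 0.63 [289 115   4] px [275 341]
top carton_br 0.59 [358 -53   4] px [351 306]
top carton_tl 0.68 [375  35 161] px [312 301]
top carton_tl 0.58 [375  96 160] px [280 301]
top carton_tl 0.56 [460 -45 159] px [352 255]
top carton_tr 0.96 [278 118 158] px [269 355]
top carton_tr 0.7 [ 474 -134  159] px [397 247]
top carton_tr 0.56 [357 -54 158] px [359 309]
top key_top 0.74 [489  76  23] px [291 248]
top spray 0.74 [ 552 -236    4] px [427 217]
top gallipot 0.67 [ 767 -217    0] px [412 128]
top scanner 0.8 [742  97  -2] px [280 141]
side carton 0.86 [345  -4  -2] px [416 235]
side carton 0.74 [442 -91  75] px [387 180]
side carton 0.7 [440 -98   1] px [385 197]
si
[... 263 characters left out ...]
 [468 -39 162] px [377 167]
side carton_tl 0.81 [374  92 159] px [410 224]
side carton_tl 0.71 [463 -41 160] px [379 168]
side carton_tl 0.39 [ 547 -236    3] px [357 154]
side carton_tr 0.93 [288 119 157] px [454 246]
side carton_tr 0.77 [ 471 -137  160] px [384 140]
side carton_tr 0.33 [746  97   0] px [247 228]
side field 0.59 [443 -95  -3] px [384 199]
side key_top 0.69 [497  80  23] px [348 242]
side spray 0.87 [ 551 -234    4] px [356 153]
side spray 0.67 [441 -95  -1] px [384 198]
side gallipot 0.7 [ 770 -212    1] px [282 144]
side scanner 0.55 [498  76  25] px [348 240]
1.2 [[ 0.961  0.278  0.   ]
 [ 0.278 -0.961 -0.   ]
 [ 0.     0.    -1.   ]] [ 0.15990318 -0.55236049  0.20549527]
```

View pics/top.png

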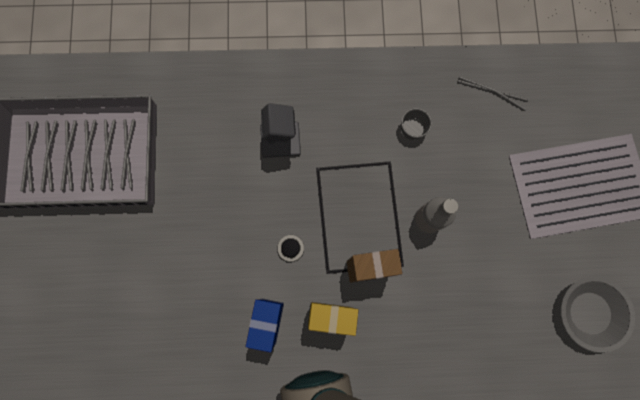

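View pics/side.png

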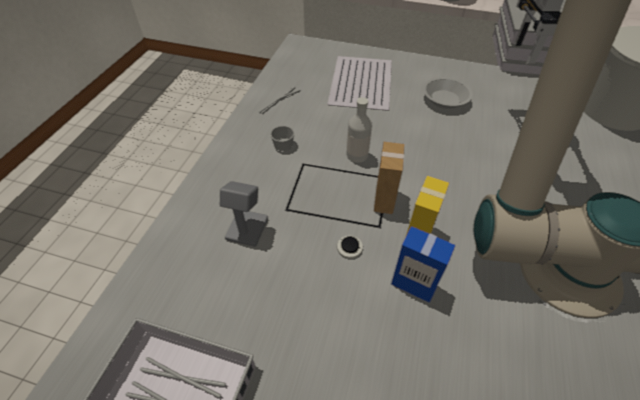

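The brown carton stands at top px (376,265), with yellow and blue look-alikes at (333,319) and (264,325). The key is at (291,248), to the left of the field. The bottle is to the right at (441,212). Next I'll measure the tape and the carton yaw.

```bash
python3 - <<'E'
from h import *
r,T=look('top',['carton_bl','carton_br'])
g=cv2.cvtColor(r['frame'],cv2.COLOR_RGB2GRAY)
K=np.array(r['mtx'])
def w(p,z=0):
    d=T[:3,:3]@np.linalg.solve(K,np.r_[p,1.]);return (T[:3,3]+d*(z-T[2,3])/d[2])[:2]*1000
def subl(rows,c0,c1):   # dark centroid across cols
    P=[]
    for y in rows:
        xs=np.arange(c0(y)-7,c0(y)+8).astype(int);v=np.clip(60-g[y,xs].astype(float),0,None)
        if v.sum()>0:P.append(w(((v*xs).sum()/v.sum(),y)))
    return np.array(P)
L=subl(range(175,262,4),lambda y:319+(y-168)*9/103,0)
R=subl(range(175,235,4),lambda y:390+(y-163)*12/101,0)
F=[]
for x in range(325,384,4):
    c=168-(x-319)*5/70;ys=np.arange(c-7,c+8).astype(int);v=np.clip(60-g[ys,x].astype(float),0,None)
    if v.sum()>0:F.append(w((x,(v*ys).sum()/v.sum())))
for n,P in (('L',L),('R',R),('F',np.array(F))):
    vx,vy,x0,y0=cv2.fitLine(P.astype(np.float32),cv2.DIST_HUBER,0,.01,.01).ravel()
    print(n,len(P),np.degrees(np.arctan2(vy,vx)),x0,y0)
print([w(p).round() for p in((319,168),(389,163),(328,271),(402,264))])
# carton top face yaw from mask
ms=[m['mask'] for m in cams.silhouettes('top','carton')]
for m in ms: 
    ys,xs=np.nonzero(m); print(xs.mean(),ys.mean(),len(xs))
E
```

```text
top carton_bl 0.91 [369  98  -2] px [282 303]
top carton_bl 0.89 [372  38   4] px [310 301]
top carton_bl 0.82 [466 -42   2] px [344 257]
top carton_br 0.61 [285 116   4] px [274 343]
top carton_br 0.59 [360 -53   3] px [351 305]
top carton_br 0.19 [441 -92  77] px [371 266]
L 22 3.7324283 560.9325 5.3776484
R 15 3.687765 589.06836 -161.23064
F 15 -86.3623 680.05634 -84.93927
[array([676.,   9.]), array([ 684., -155.]), array([438.,  -4.]), array([ 449., -172.])]
373.77250177179303 265.32388377037563 1411
332.85357142857146 318.4757142857143 1400
357.0864811133201 207.58846918489067 1006
264.219562243502 324.56634746922026 1462
```

step_arm(dp=[[0, 0, 0], [30, -40, 0], [30, -40, 0], [30, -40, 0], [30, -40, 0]], delta_rot=[[0, 0, 0], [0, 0, 0.06], [0, 0, 0.06], [0, 0, 0.05], [0, 0, 0]], grip=[0, 0, 0, 0, 0])

```text
clock: 1.9
tcp_pos: [0.2469, -0.3708, 0.2055]
tcp_rot: [[0.994, 0.109, 0.0], [0.109, -0.994, -0.0], [0.0, 0.0, -1.0]]
contact_force: [0.6, -0.4, 0.2]
width: 0.0572
grasp_force: 0.0
```

step_arm(dp=[[25, -43, 0], [26, -43, 0], [26, -43, 0], [26, -43, 0], [26, -43, 0]], delta_rot=[[0, 0, 0.02], [0, 0, 0], [0, 0, 0], [0, 0, 0], [0, 0, 0]], grip=[0, 0, 0, 0, 0])

```text
clock: 2.4
tcp_pos: [0.3545, -0.1453, 0.2059]
tcp_rot: [[0.996, 0.091, 0.001], [0.091, -0.996, -0.001], [0.001, 0.001, -1.0]]
contact_force: [-0.0, -0.5, 0.6]
width: 0.0175
grasp_force: 0.0
```

step_arm(dp=[[20, -38, 0], [0, 0, 0]], delta_rot=[[0, 0, 0], [0, 0, 0]], grip=[0, 0])

```text
clock: 2.6
tcp_pos: [0.3716, -0.1028, 0.2057]
tcp_rot: [[0.995, 0.1, 0.001], [0.1, -0.995, 0.002], [0.002, -0.002, -1.0]]
contact_force: [-0.7, -0.7, 0.1]
width: 0.0019
grasp_force: 0.0
```

```bash
python3 - <<'E'
from h import *
look('wrist',['carton_center','carton_tl','carton_tr','key_top'],'w1.png')
look('side',['carton_center','carton_tl','carton_tr'])
E
```

```text
wrist carton_center 0.87 [335 129  79] px [104 204]
wrist carton_center 0.66 [345  -2  82] px [224 207]
wrist carton_tl 0.74 [462 -45 162] px [253  88]
wrist carton_tl 0.73 [375  40 161] px [139 192]
wrist carton_tl 0.6 [374  95 160] px [ 70 188]
wrist carton_tr 0.86 [361 -54 164] px [257 222]
wrist carton_tr 0.8 [ 471 -131  160] px [373  88]
wrist key_top 0.92 [489  83  20] px [171  67]
side carton_center 0.91 [332 133  79] px [421 267]
side carton_center 0.81 [342  -4  81] px [424 214]
side carton_center 0.77 [442 -90  76] px [387 180]
side carton_tl 0.86 [376  35 162] px [414 201]
side carton_tl 0.71 [464 -39 161] px [379 168]
side carton_tl 0.7 [375  96 160] px [410 225]
side carton_tr 0.94 [286 116 158] px [455 244]
side carton_tr 0.93 [361 -56 161] px [426 172]
```

View pics/w1.png

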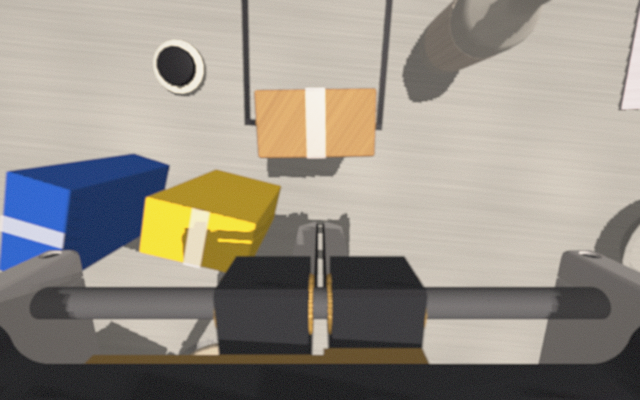

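The carton's top edges are level in the picture (px 255–376, rows 88–157), so the tool is aligned with it. The finger is about 3 mm right of centre. I'll correct that, go down, then push.

step_arm(dp=[[0, -3, 30], [0, 0, 30], [0, 0, 0], [20, 0, 0], [10, 0, 0]], delta_rot=[[0, 0, 0], [0, 0, 0], [0, 0, 0], [0, 0, 0], [0, 0, 0]], grip=[0, 0, 0, 0, 0])

```text
clock: 3.55
tcp_pos: [0.4019, -0.1027, 0.1466]
tcp_rot: [[0.996, 0.091, 0.002], [0.091, -0.996, -0.001], [0.002, 0.001, -1.0]]
contact_force: [-0.3, 0.0, 0.5]
width: 0.0003
grasp_force: 0.0
```

step_arm(dp=[[8, 0, 0], [8, 0, 0], [8, 0, 0], [8, 0, 0], [8, 0, 0]], delta_rot=[[0, 0, 0], [0, 0, 0], [0, 0, 0], [0, 0, 0], [0, 0, 0]], grip=[0, 0, 0, 0, 0])

```text
clock: 4.05
tcp_pos: [0.4404, -0.098, 0.1455]
tcp_rot: [[0.996, 0.092, 0.0], [0.092, -0.996, -0.0], [0.0, 0.0, -1.0]]
contact_force: [-1.0, -1.0, 0.1]
width: 0.0005
grasp_force: 0.1
```

```bash
python3 - <<'E'
from h import *
print(read_state()['contact_force'])
look('side',['carton_center','carton_tl','carton_bl'],'s2.png')
E
```

```text
[-1.03534492 -0.96860886  0.11901561]
side carton_center 0.76 [340  -3  82] px [425 215]
side carton_center 0.68 [461 -89  79] px [380 178]
side carton_center 0.58 [332 131  74] px [421 267]
side carton_tl 0.94 [499 -34 158] px [363 167]
side carton_tl 0.92 [372  93 159] px [411 224]
side carton_tl 0.56 [373  39 161] px [415 203]
side carton_bl 0.67 [465 -45  -1] px [371 211]
```

View pics/s2.png

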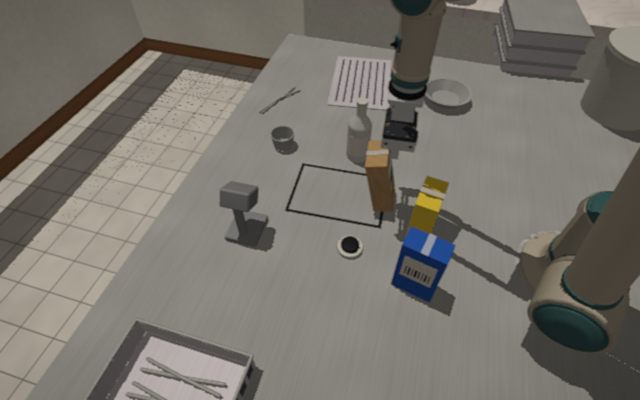

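The carton is tilting about its lower edge, with the foot at px (371,211) and the top at (377,150). I'll keep pushing.

step_arm(dp=[[8, 0, 0], [8, 0, 0], [8, 0, 0], [0, 0, 0], [0, 0, 0]], delta_rot=[[0, 0, 0], [0, 0, 0], [0, 0, 0], [0, 0, 0], [0, 0, 0]], grip=[0, 0, 0, 0, 0])

```text
clock: 4.75
tcp_pos: [0.4639, -0.0958, 0.1453]
tcp_rot: [[0.996, 0.092, -0.0], [0.092, -0.996, 0.0], [-0.0, -0.0, -1.0]]
contact_force: [-1.0, 0.0, -0.2]
width: 0.0002
grasp_force: 0.0
```

step_arm(dp=[[0, 0, 0], [0, 0, 0], [0, 0, 0], [0, 0, 0], [0, 0, 0]], delta_rot=[[0, 0, 0], [0, 0, 0], [0, 0, 0], [0, 0, 0], [0, 0, 0]], grip=[0, 0, 0, 0, 0])

```text
clock: 5.25
tcp_pos: [0.4637, -0.0959, 0.1455]
tcp_rot: [[0.996, 0.092, 0.0], [0.092, -0.996, -0.0], [0.0, 0.0, -1.0]]
contact_force: [0.1, -0.2, -0.2]
width: 0.0
grasp_force: 0.0
```

```bash
python3 - <<'E'
from h import *
print(read_state()['contact_force'])
look('top',['carton_center','carton_tl','carton_tr','carton_bl','carton_br','key_top'],'t3.png')
look('side',['carton_center','carton_tl','carton_bl','key_top'])
E
```

```text
[ 0.09396232 -0.19525906 -0.23380382]
top carton_center 0.83 [333 130  79] px [266 322]
top carton_center 0.7 [344  -3  83] px [330 315]
top carton_tl 0.92 [376  97 158] px [279 301]
top carton_tl 0.78 [628 -26   2] px [334 187]
top carton_tl 0.59 [375  34 159] px [312 301]
top carton_tr 0.85 [356 -52 160] px [358 309]
top carton_tr 0.7 [279 117 159] px [270 354]
top carton_bl 0.64 [371  39   5] px [309 302]
top carton_bl 0.59 [369  96   1] px [283 303]
top carton_br 0.71 [286 113   3] px [276 342]
top carton_br 0.62 [358 -53   3] px [351 306]
top key_top 0.82 [493  79  26] px [290 246]
side carton_center 0.78 [557 -80  23] px [341 187]
side carton_center 0.69 [334 131  77] px [420 267]
side carton_center 0.66 [341   1  81] px [425 216]
side carton_tl 0.92 [371  35 163] px [416 201]
side carton_tl 0.89 [374  95 159] px [410 225]
side carton_tl 0.72 [628 -22  -2] px [308 204]
side carton_bl 0.83 [470 -41   0] px [369 211]
side carton_bl 0.38 [632 -21  -1] px [306 203]
side key_top 0.62 [502  79  21] px [346 242]
```

View pics/t3.png

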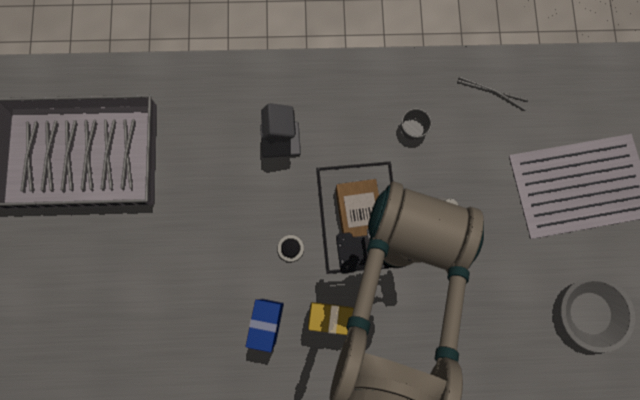

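The carton lies label up inside the tape (px 338–381, rows 180–235). Next I'll hover over the key.

step_arm(dp=[[5, -35, 0], [10, -35, 0], [10, -35, 0], [10, -35, 0], [10, -33, 0]], delta_rot=[[0, 0, 0], [0, 0, 0], [0, 0, 0], [0, 0, 0], [0, 0, 0]], grip=[0, 0, 0, 0, 0])

```text
clock: 6.35
tcp_pos: [0.4928, 0.0821, 0.1455]
tcp_rot: [[0.996, 0.092, 0.0], [0.092, -0.996, -0.0], [0.0, 0.0, -1.0]]
contact_force: [1.1, -0.0, 0.4]
width: 0.0004
grasp_force: 0.0
```

step_arm(dp=[[0, 0, 35], [0, 0, 35], [0, 0, 0], [0, 0, 0]], delta_rot=[[0, 0, 0], [0, 0, 0], [0, 0, 0], [0, 0, 0]], grip=[0, 0, 0, 0])

```text
clock: 6.75
tcp_pos: [0.4926, 0.0805, 0.0755]
tcp_rot: [[0.996, 0.092, -0.001], [0.092, -0.996, -0.0], [-0.001, 0.0, -1.0]]
contact_force: [0.3, 0.1, 0.7]
width: 0.0003
grasp_force: 0.0
```

```bash
python3 - <<'E'
from h import *
print(read_state()['contact_force'])
look('wrist',['key_top','carton_bl'],'w4.png')
look('side',['key_top'],'s4.png')
a=cv2.imread('pics/w4.png');b=cv2.imread('pics/s4.png');cv2.imwrite('pics/c4.png',np.vstack([cv2.resize(a,(480,300)),cv2.resize(b,(480,300))]))
E
```

```text
[0.2839057  0.10928319 0.69330241]
wrist key_top 0.88 [493  81  21] px [319 210]
wrist carton_bl 0.96 [466 -41  -2] px [446 243]
side key_top 0.84 [495  77  23] px [349 241]
```

View pics/c4.png

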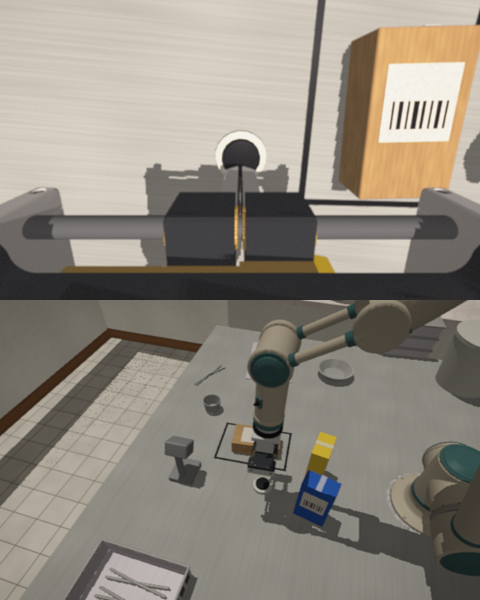

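The wrist view (top) shows the finger over the key and the carton inside the tape, label up. The side view shows the arm well clear of the look-alikes. Now I'll press.

step_arm(dp=[[0, 0, 25], [0, 0, 20], [0, 0, 8], [0, 0, 3], [0, 0, 3]], delta_rot=[[0, 0, 0], [0, 0, 0], [0, 0, 0], [0, 0, 0], [0, 0, 0]], grip=[0, 0, 0, 0, 0])

```text
clock: 7.5
tcp_pos: [0.4925, 0.0804, 0.0171]
tcp_rot: [[0.996, 0.092, -0.0], [0.092, -0.996, -0.0], [-0.0, 0.0, -1.0]]
contact_force: [-3.5, -0.9, 3.7]
width: 0.0001
grasp_force: 2.0
```

step_arm(dp=[[0, 0, 1], [0, 0, 0]], delta_rot=[[0, 0, 0], [0, 0, 0]], grip=[0, 0])

```text
clock: 7.7
tcp_pos: [0.4925, 0.0804, 0.0163]
tcp_rot: [[0.996, 0.092, -0.0], [0.092, -0.996, -0.0], [-0.0, 0.0, -1.0]]
contact_force: [-2.8, -1.2, 3.9]
width: 0.0007
grasp_force: 2.1
```

Force is still following the spring, so I'll press a little further until the stop shows as a rise.

step_arm(dp=[[0, 0, 1], [0, 0, 1], [0, 0, 0], [0, 0, 0]], delta_rot=[[0, 0, 0], [0, 0, 0], [0, 0, 0], [0, 0, 0]], grip=[0, 0, 0, 0])

```text
clock: 8.1
tcp_pos: [0.4926, 0.0804, 0.016]
tcp_rot: [[0.996, 0.092, 0.001], [0.092, -0.996, -0.0], [0.001, 0.0, -1.0]]
contact_force: [-6.1, -1.1, 18.4]
width: 0.0005
grasp_force: 9.1
```

The force rose to 18 N with the height stopped at 16.0 mm, so the key is fully down. I'll release it, rise and check.

step_arm(dp=[[0, 0, -5], [0, 0, -15], [0, 0, -35], [0, 0, -40], [0, 0, -40]], delta_rot=[[0, 0, 0], [0, 0, 0], [0, 0, 0], [0, 0, 0], [0, 0, 0]], grip=[0, 0, 0, 0, 0])

```text
clock: 8.6
tcp_pos: [0.4934, 0.0807, 0.1504]
tcp_rot: [[0.996, 0.092, 0.002], [0.092, -0.996, 0.0], [0.002, 0.0, -1.0]]
contact_force: [0.5, 0.4, 0.8]
width: 0.0005
grasp_force: 0.0
```

step_arm(dp=[[0, 0, -30], [0, 0, 0], [0, 0, 0]], delta_rot=[[0, 0, 0], [0, 0, 0], [0, 0, 0]], grip=[0, 0, 0])

```text
clock: 8.9
tcp_pos: [0.4934, 0.0806, 0.1791]
tcp_rot: [[0.996, 0.092, 0.003], [0.092, -0.996, 0.0], [0.003, 0.0, -1.0]]
contact_force: [-0.2, 0.9, -0.7]
width: 0.0003
grasp_force: 0.0
```

```bash
python3 - <<'E'
from h import *
s=read_state();print(s['contact_force'],s['tcp_pos'])
look('wrist',['key_top','carton_bl','carton_tl'],'w5.png')
look('top',['spray','gallipot','key_top','carton_tr','carton_tl'],'t5.png')
a=cv2.imread('pics/w5.png');b=cv2.imread('pics/t5.png');cv2.imwrite('pics/c5.png',np.vstack([cv2.resize(a,(480,300)),cv2.resize(b,(480,300))]))
E
```

```text
[-0.20731094  0.87376269 -0.69081588] [0.49338059 0.08062601 0.17913428]
wrist key_top 0.83 [494  83  19] px [318 186]
wrist carton_bl 0.56 [466 -42   0] px [413 213]
wrist carton_tl 0.78 [628 -25   2] px [423  77]
top spray 0.71 [ 551 -231    3] px [425 218]
top key_top 0.6 [491  78  27] px [290 247]
top carton_tr 0.75 [355 -48 159] px [356 310]
top carton_tr 0.69 [281 116 159] px [270 353]
top carton_tl 0.75 [376  95 161] px [280 301]
top carton_tl 0.64 [375  35 159] px [312 301]
top carton_tl 0.63 [627 -26  -1] px [334 188]
```

View pics/c5.png

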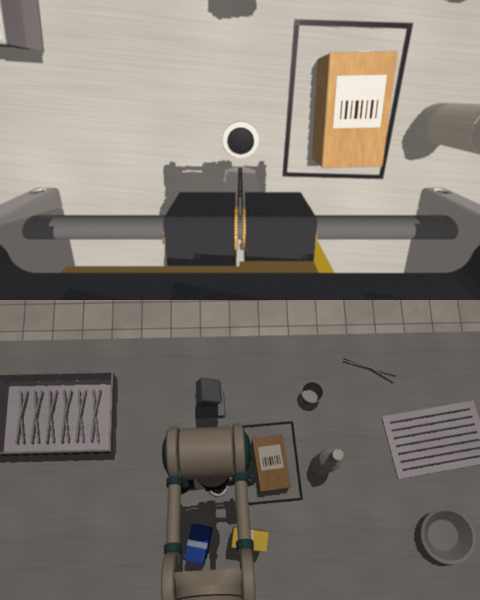

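Both views show the carton flat inside the tape with its label up, and the key released. The bottle and cup are where they were, so I'll hand in.

```bash
python3 -c "from h import *;print(ctrl.job_done())"
```

```text
the job is handed in; nothing more can be done
None
```

The carton lies label up inside the tape, the scan key was pressed to its stop and released, the bottle and cup look unmoved, and the job was handed in at about 9 s.

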